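# Rebalance the lens turntable: reset and clamp its counterweight

## Robot

A 6-joint arm with a two-finger parallel gripper is mounted at the origin on the work surface. World frame = base frame: x ahead of the robot, y to its left, z up, the work surface at z = 0. Lengths are in m, angles in rad, forces in N, time in s.
With the tool pointing down it reaches from about 0.225 to 0.875 m from the base axis. Payload 3.4 kg.
Tool frame: the origin (TCP) lies midway between the tips of the shut fingers; the grasp point (between the pads) lies 19 mm behind it; z points along the fingers, y is the line along which they close (so a half turn about z gives the same grasp; the last joint's range is limited). The gripper opens to 85 mm and grips with 20 to 120 N. Pads are 22 mm wide; open, the fingers measure 114 mm over their backs; the gripper's body (76 mm by 85 mm) begins 54 mm behind the grasp point. The pads swing forward as they close: fully open they stand 13 mm farther back than shut.
Start: joints at [1.056, 0.276, 1.505, -0, 1.361, -0.121], TCP at [0.221, 0.531, 0.231] pointing down, gripper open.
Joint ranges: [-2.89, 2.89], [-0.75, 2.08], [0.22, 2.7], [-1.18, 4.32], [0.11, 2.71], [-2.7, 2.7]. Speed limits (rad/s): [2.57, 2.57, 3.14, 3.14, 3.14, 3.14].

## Interface

Orientations are given as a unit quaternion [w, x, y, z].
In Python, from rig import * gives the robot as it stands.
- The arm moves only by the tool apply_moves, never from a script. Its argument "steps" is one flat list of numbers, 4 for each row, row after row: the shift along the world's x, y, z in cm, then the turn about the world's z in degrees. A call has 1 to 8 rows; each row is the pose to reach, as a shift and turn from the pose commanded when the call began; what a row does not reach only later rows make up. A row lasts 1/12 s, in which the tool goes at most 41.7 mm and 7.16 degrees, less where a joint would pass 70% of its speed; a pose out of reach is approached as far as the arm can. A call with a gripper value outside its range is refused whole. "jaw" is the closure in counts, from 0 (fully open) to 255 (shut), set as the call begins (left out, the last holds). The fingers move at their own pace and stop on an object; "newtons" is the grip in N (left out, the last holds). Time passes only in rows, so rows that repeat a pose let the fingers close. It gives the time, the measured TCP pose, the force, the opening and the grip force at its end, in the units of the state.
- get_state(): the state, without advancing time (a new reading comes with each control period).
- get_image(name): name is "scene" or "top" or "wrist"; returns the picture (480x640x3 uint8, red, green, blue); there is no depth.
- calibration(name): a dict with "fx", "fy", "cx", "cy" (pixels), "xyz" and "rotation" of the camera in the world. Camera axes: x right, y up, looking along -z (the intrinsics and any distortion apply to the point x, -y, -z); pixel columns grow to the right and rows downward; lengths in m; the calibration is good to about 2 mm. The wrist camera is an equidistant fisheye: a pixel r from the principal point sees the ray r / f radians off the axis. A picture is of the moment at which its call begins: read the wrist's pose just before it. calibration takes no time and is no camera call; for the wrist camera it gives the pose at the moment of the call.
- sign_off(): hands the job in; it is judged then, once.
The state is a dict: "clock": time; "qpos": joint angles; "qd": joint speeds; "effort": joint torques, N m; "position": TCP position; "ee_rot": TCP orientation; "contact_force": force on the tool from outside, world axes, zero at the start; "moment": the same for the moment, N m; "width": finger opening in m; "gripper_force": force on a finger pad.
Only numpy, scipy, OpenCV 4.12 (cv2) and the standard library are available. Lean on these libraries where they do the work, as an engineer would, in place of code of your own. Each camera call takes 0.05 s, during which the arm holds its last target. There are 200 camera calls.

## Task

The lead counterweight on the turntable's balance arm is out of place. Slacken the clamp knob on top of it (anticlockwise), slide the weight along the arm until the steel fin on its side lines up with the brass index pin standing on the arm, then turn the knob clockwise until it is fully tight and let go. Keep off the glass bullseye and leave the loose things on the bench where they are.

Things in the scene. Friction and masses are not known exactly. Their poses are not given: they have to be found in the camera images.
- platter: Iron turntable, 200 mm across, top 45 mm above the bench, turning freely with light friction about its upright axis; it may stand at any angle. Fixed across its middle lies a straight steel balance arm, 320 mm long, 28 mm wide, top 67 mm above the bench. Origin on the turntable's axis at bench height; x runs along the arm to the counterweight's end, z up.
- pivot (a point): Centre of the top of the brass cap (26 mm across) on the turntable's axis, 77 mm above the bench. Its x axis runs along the arm towards the end that carries the counterweight; y is level, towards the side with the fin and the pin; z is up. It turns with the turntable.
- knob_grip (a point): Middle of the clamp knob's upright flat wing (dark steel, 46 mm long, 10 mm thick, 110 to 138 mm above the bench), on the knob's axis, 126 mm up, over the weight's middle. x runs along the wing, z up; turns with the knob. The wing is almost in line with the arm when tight (9 degrees off), almost across it when slack (80). The weight's flat top, with the knob's collar, reaches 104 mm.
- clamp_knob (a joint): Angle of the clamp knob, rad: 0 fully slack (stop), 1.25 fully tight (stop); it grows clockwise seen from above and starts at 1.15 to 1.25. From 0.45 up it clamps the weight to the arm, harder and harder (about 17 N when tight); below 0.35 the weight slides freely. It stays where it is left; turning it takes 0.06 to 0.1 N m.
- weight (a joint): Position of the counterweight on the arm, m: distance of its middle from the pivot less 0.045; grows outwards, 0 to 0.085. It is a grey lead block astride the arm, 50 mm along it, 52 mm wide, 52 to 100 mm above the bench, 0.5 to 0.95 kg; slack, it slides with about 1.5 N of friction.
- fin_tip (a point): Upper outer end of the upright steel fin (4 mm thick, 24 mm tall) on the counterweight's side, at the weight's middle (level along the arm with the knob's axis), 40 mm from the arm's centre line, 94 mm above the bench. x runs outwards along the arm.
- pin_top (a point): Top of the upright brass index pin (5 mm thick, top 94 mm above the bench), fixed fast to the arm's side by a bracket, 44 mm from the arm's centre line, just outboard of the fin's path, 50 to 80 mm from the pivot; the weight starts further out. x runs outwards along the arm: the weight is right when fin and pin have the same place along it.
- bullseye: Amber glass bullseye, a domed disc 62 mm across standing upright in a brass cradle on the arm's other end, about 125 mm from the pivot; top 139 mm above the bench. Its origin is the middle of its flat outer face. Keep off it.
- spare_weight: Bystander: loose grey lead block, 50 x 52 x 48 mm, standing on the bench; origin in the middle of its underside.
- oil_lid: Bystander: round copper oil-can lid with a small knob, 68 mm across, 32 mm tall, on the bench; origin in the middle of its underside.
- focus_ring: Bystander: brass focusing ring, 80 mm across, 18 mm tall, flat on the bench; origin in the middle of its underside.

How it is judged:
By the outcome, as a careful person would: the job done as asked, in the order asked, and still so for the second after the job is handed in, with the robot touching nothing.
It also fails if it takes over 45 s, if anything falls off the work surface, if the arm or the gripper's body presses on something with over 40 N, if the wrist force passes 120 N, or if a joint passes its speed limit or range.

## Working session

There is one attempt and no reset: what is moved stays moved. The work goes in short steps, Python scripts to look and compute and a tool call to move; the robot and the scene stay as the last step left them, time stands still between calls to the robot, and variables do not carry over. Pictures are saved under pics/ and viewed, at most 10 in all, crops included, and the job is handed in when it is done.

Besides the shell and the picture viewer there is one more tool, called after "Call:" as name(argument=value, ...), one argument or row to a line, values as JSON. apply_moves: Moves the arm, as the interface text tells. Its arguments: {"type":"object","properties":{"steps":{"type":"array","items":{"type":"number"}},"jaw":{"type":"number"},"newtons":{"type":"number"}},"required":["steps"]}

```bash
mkdir -p pics; ls; python3 - <<'E'
from rig import *
import cv2
s=get_state();print(s)
for n in("scene","top"):
    cv2.imwrite(f"pics/{n}0.png",get_image(n)[:,:,::-1]);c=calibration(n);print(n,c)
E
```

```text
pics
{'clock': 0.0, 'qpos': array([ 1.05601117e+00,  2.76632065e-01,  1.50618284e+00,  3.32504346e-05,
        1.36069460e+00, -1.21021718e-01]), 'qd': array([-1.26176041e-03, -4.76048689e-05,  5.53045690e-05, -1.46301146e-03,
        8.47863525e-04,  9.52755956e-04]), 'effort': array([-7.21720826e-04, -4.16777551e+01, -2.45801890e+01, -5.36811785e-04,
        1.11363214e-02, -2.92764319e-06]), 'position': array([0.22034238, 0.53051419, 0.23039877]), 'ee_rot': array([-3.15023433e-04,  1.95615575e-01,  9.80680186e-01, -9.05323645e-04]), 'contact_force': array([ 0.0830696 , -0.3075544 , -0.30479674]), 'moment': array([-0.04295639, -0.04939119,  0.00666893]), 'gripper_force': 0.0, 'width': 0.08544798011396224}
scene {'fx': 510.29327886797984, 'fy': 510.29327886797984, 'cx': 319.5000116285201, 'cy': 238.85433026462155, 'xyz': array([ 0.94256063, -0.54018711,  0.96047996]), 'rotation': array([0.89890241, 0.31045457, 0.10330367, 0.29141167])}
top {'fx': 569.7864458763535, 'fy': 569.7864458763535, 'cx': 320.0857034212175, 'cy': 237.20932547289806, 'xyz': array([ 4.77323933e-01, -6.16583147e-04,  1.10971671e+00]), 'rotation': array([ 0.70681289,  0.01887196, -0.02953426, -0.70653175])}
```

View pics/top0.png

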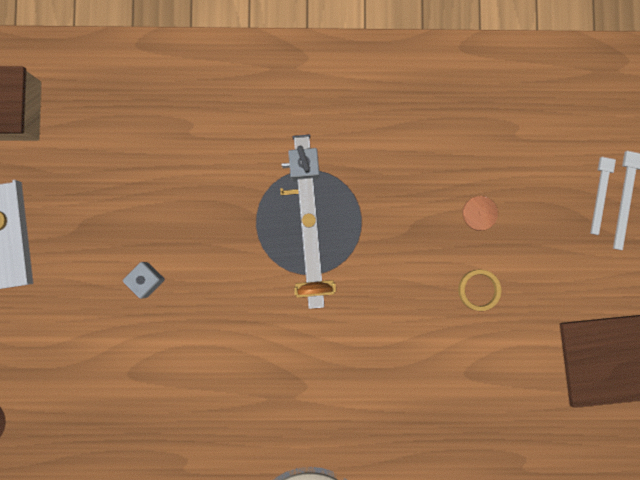

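View pics/scene0.png

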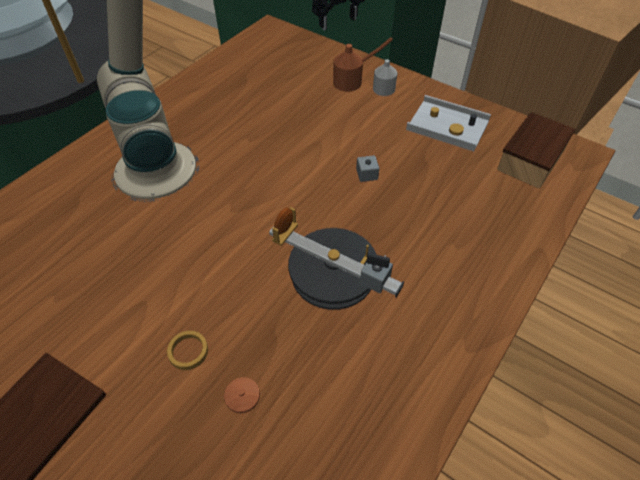

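```bash
cat > h.py <<'E'
from rig import *
import numpy as np, cv2
from scipy.spatial.transform import Rotation as R
def rot(q): return R.from_quat([q[1],q[2],q[3],q[0]])
def cast(c,u,v,z,fish=False):
    x=(u-c["cx"])/c["fx"]; y=(v-c["cy"])/c["fy"]
    if fish:
        r=np.hypot(x,y); s=np.sin(r)/max(r,1e-9); d=np.array([x*s,-y*s,-np.cos(r)])
    else: d=np.array([x,-y,-1.])
    d=rot(c["rotation"]).apply(d); p=np.array(c["xyz"])
    return p+d*(z-p[2])/d[2]
E
python3 - <<'E'
from h import *
im=cv2.imread("pics/top0.png"); c=calibration("top")
for n,u,v,z in [("pivot",309,220,.077),("knob",303.5,159.5,.138),("fin",283,164.5,.094),("pin",283,191,.094),("armend",302,137,.067),("armend2",316,307,.067)]:
    print(n,cast(c,u,v,z).round(4))
cv2.imwrite("pics/topcrop.png",cv2.resize(im[125:235,250:360],None,fx=5,fy=5,interpolation=cv2.INTER_CUBIC))
E
```

```text
pivot [0.5795 0.004  0.077 ]
knob [0.6783 0.0133 0.138 ]
fin [0.6782 0.0508 0.094 ]
pin [0.6301 0.0506 0.094 ]
armend [0.7352 0.0172 0.067 ]
armend2 [ 0.4216 -0.0089  0.067 ]
```

View pics/topcrop.png

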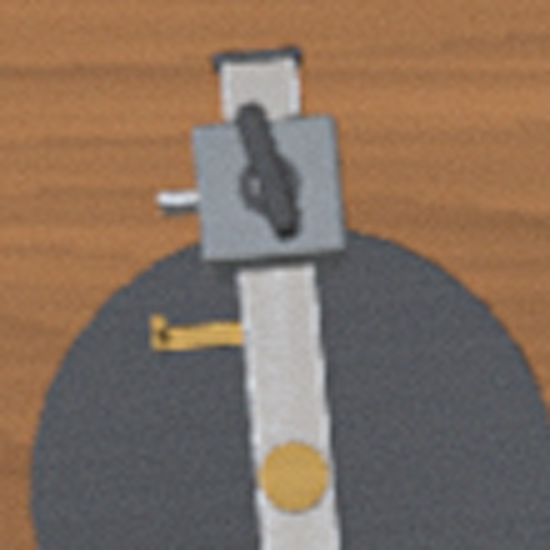

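Call:
apply_moves(
  steps=[20,-22,0,-56,20,-22,0,-56,20,-22,0,-56,20,-22,0,-56,20,-22,0,-56,20,-22,0,-56,20,-22,0,-56,20,-22,0,-56],
  jaw=0,
)

```text
clock: 0.77
position: [0.4249, 0.306, 0.2309]
ee_rot: [0.002, 0.637, 0.771, -0.001]
contact_force: [0.5, 0.4, 1.2]
width: 0.0855
gripper_force: 0.0
```

Call:
apply_moves(
  steps=[22,-25,0,-56,22,-25,0,-56,22,-25,0,-56,22,-25,0,-56,22,-25,0,-56,22,-25,0,-56,22,-25,0,-56,22,-25,0,-56],
)

```text
clock: 1.43
position: [0.6414, 0.0592, 0.2308]
ee_rot: [-0.0, 0.924, 0.383, -0.0]
contact_force: [-0.2, 0.5, 0.6]
width: 0.0856
gripper_force: 0.0
```

Call:
apply_moves(
  steps=[3.9,-4.8,-1,-28,3.9,-4.8,-1,-28,3.9,-4.8,-1,-28,3.9,-4.8,-1,-28,3.9,-4.8,-1,-28,3.9,-4.8,-1,-28],
)

```text
clock: 1.93
position: [0.6794, 0.0129, 0.2207]
ee_rot: [-0.0, 0.988, 0.153, -0.001]
contact_force: [-0.3, -0.3, -1.0]
width: 0.0854
gripper_force: 0.0
```

```bash
python3 - <<'E'
from h import *
s=get_state();c=calibration("wrist");im=get_image("wrist")[:,:,::-1]
cv2.imwrite("pics/w1.png",im)
print(s["clock"],s["qpos"].round(3),s["position"],rot(s["ee_rot"]).apply([0,1,0]),s["contact_force"]);print(c)
E
```

```text
1.9333 [-0.083  0.441  1.276 -0.     1.426  1.181] [0.67941009 0.01294092 0.22067636] [ 3.02231863e-01 -9.53234336e-01 -4.49891652e-04] [-0.32779777 -0.32529805 -1.0015419 ]
{'fx': 371.64829954431775, 'fy': 371.64829954431775, 'cx': 317.70923627610904, 'cy': 238.76325669989845, 'xyz': array([0.74516633, 0.03291111, 0.36380041]), 'rotation': array([ 0.79932563, -0.11116236,  0.08182105, -0.58483056])}
```

View pics/w1.png

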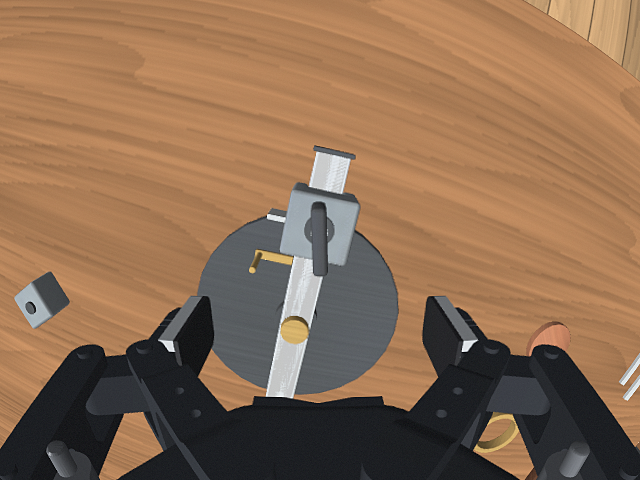

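```bash
cat >> h.py <<'E'
def report(c,pts,fish=True):
    P={n:cast(c,u,v,z,fish) for n,(u,v,z) in pts.items()}
    d=P["knob"]-P["pivot"]; a=d[:2]/np.hypot(*d[:2]); n=np.array([-a[1],a[0]])
    print("arm az",np.degrees(np.arctan2(a[1],a[0])))
    for k,p in P.items(): print(k,p.round(4),"along",((p-P["pivot"])[:2]@a).round(4),"lat",((p-P["pivot"])[:2]@n).round(4))
    return P
E
python3 - <<'E'
from h import *
c={'fx': 371.648,'fy': 371.648,'cx': 317.709,'cy': 238.763,'xyz':[0.74516633, 0.03291111, 0.36380041],'rotation':[0.79932563, -0.11116236,  0.08182105, -0.58483056]}
P=report(c,dict(pivot=(294.5,330,.077),knob=(319.5,239.5,.138),w1=(319,203,.136),w2=(320.5,276,.136),fin=(268,216,.094),pin=(252,271,.094),armend=(335,149,.067),tl=(294,184,.1),tr=(359,203,.1),bl=(281,256,.1),br=(349,267,.1)))
d=P["w1"]-P["w2"];print("wing",np.hypot(*d[:2]),np.degrees(np.arctan2(d[1],d[0])), (P["w1"]+P["w2"])/2)
im=cv2.imread("pics/w1.png")
cv2.imwrite("pics/w1c.png",cv2.resize(im[140:350,220:380],None,fx=2.8,fy=2.8,interpolation=cv2.INTER_CUBIC))
E
```

```text
arm az 5.455068546937431
pivot [0.5814 0.0027 0.077 ] along 0.0 lat 0.0
knob [0.6838 0.0124 0.138 ] along 0.1029 lat 0.0
w1 [0.7057 0.0197 0.136 ] along 0.1254 lat 0.0052
w2 [0.6597 0.004  0.136 ] along 0.0781 lat -0.0061
fin [0.6776 0.0507 0.094 ] along 0.1004 lat 0.0386
pin [0.6313 0.0511 0.094 ] along 0.0544 lat 0.0435
armend [0.7393 0.0169 0.067 ] along 0.1585 lat -0.0008
tl [0.7073 0.0389 0.1   ] along 0.1288 lat 0.0241
tr [ 0.7083 -0.0099  0.1   ] along 0.1252 lat -0.0246
bl [0.6525 0.0326 0.1   ] along 0.0736 lat 0.0231
br [ 0.6596 -0.0189  0.1   ] along 0.0758 lat -0.0289
wing 0.0486211219210771 18.829615444627482 [0.68267674 0.0118764  0.136     ]
```

View pics/w1c.png

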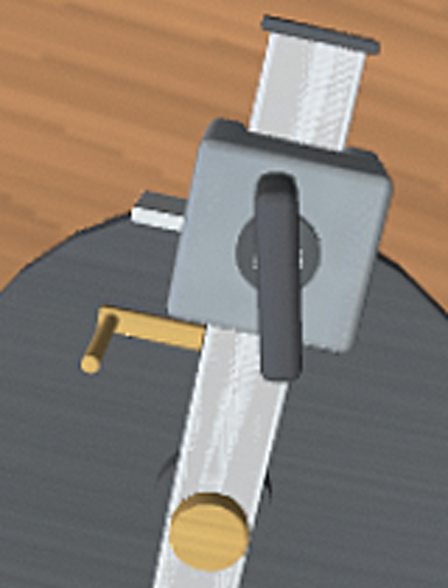

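Call:
apply_moves(
  steps=[0.2,0,-3,1,0.2,0,-6,1,0.2,0,-9,1,0.2,0,-10.5,1,0.2,0,-11.2,1,0.2,0,-11.2,1],
  jaw=0,
)

```text
clock: 2.48
position: [0.6803, 0.0136, 0.1075]
ee_rot: [-0.0, 0.987, 0.161, -0.002]
contact_force: [-0.0, 0.0, 1.0]
width: 0.0853
gripper_force: 0.0
```

Call:
apply_moves(
  steps=[0,0,0,0,0,0,0,0,0,0,0,0,0,0,0,0,0,0,0,0,0,0,0,0,0,0,0,0,0,0,0,0],
  jaw=255,
  newtons=40,
)

```text
clock: 3.15
position: [0.6819, 0.0128, 0.11]
ee_rot: [0.0, 0.987, 0.16, 0.0]
contact_force: [0.5, 0.2, 3.3]
width: 0.0093
gripper_force: 43.3
```

Call:
apply_moves(
  steps=[0,0,0,6,0,0,0,12,0,0,0,18,0,0,0,24,0,0,0,30,0,0,0,36,0,0,0,42,0,0,0,48],
)

```text
clock: 3.82
position: [0.6816, 0.0133, 0.1099]
ee_rot: [-0.0, 0.835, 0.55, 0.0]
contact_force: [-1.3, -0.0, 3.7]
width: 0.0091
gripper_force: 43.3
```

Call:
apply_moves(
  steps=[0,0,0,5,0,0,0,10,0,0,0,12,0,0,0,12],
)

```text
clock: 4.15
position: [0.6815, 0.0131, 0.11]
ee_rot: [0.0, 0.775, 0.632, 0.0]
contact_force: [-1.2, -0.4, 4.8]
width: 0.009
gripper_force: 43.6
```

```bash
python3 - <<'E'
from h import *
s=get_state();print(s["clock"],s["moment"],s["contact_force"],s["position"],s["width"],s["gripper_force"],s["qpos"].round(3))
c=calibration("wrist");im=get_image("wrist")[:,:,::-1]
cv2.imwrite("pics/w2.png",im);print(c)
cv2.imwrite("pics/top2.png",get_image("top")[:,:,::-1])
E
```

```text
4.15 [-0.00907951  0.22453074  0.10186944] [-1.24393275 -0.37007445  4.7593633 ] [0.68153154 0.01312615 0.10997405] 0.009031523621069114 43.5531185567379 [-0.083  0.512  1.435  0.     1.194  0.118]
{'fx': 371.64829954431775, 'fy': 371.64829954431775, 'cx': 317.70923627610904, 'cy': 238.76325669989845, 'xyz': array([0.69485402, 0.08008721, 0.25316726]), 'rotation': array([ 0.98550112, -0.13685676,  0.01335946, -0.09939462])}
```

View pics/w2.png

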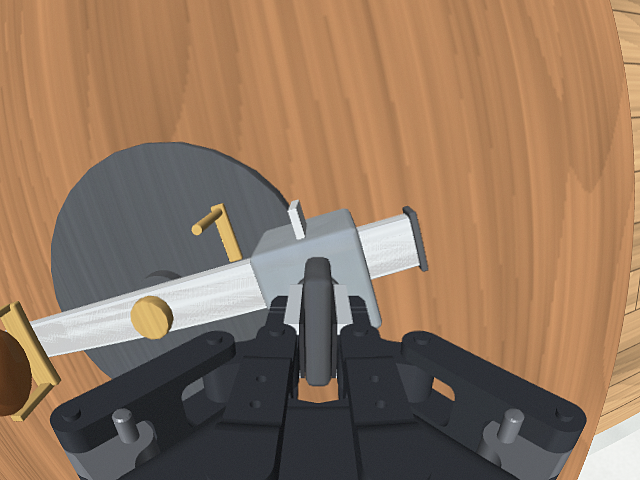

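```bash
python3 - <<'E'
from h import *
c={'fx': 371.648,'fy': 371.648,'cx': 317.709,'cy': 238.763,'xyz':[0.69485402, 0.08008721, 0.25316726],'rotation':[0.98550112, -0.13685676,  0.01335946, -0.09939462]}
P=report(c,dict(pivot=(152,316,.077),knob=(318,325,.138),fin=(293,203.5,.094),finroot=(302,236,.094),pin=(197,230,.094),ae=(409,243,.067)))
d=P["ae"]-P["pivot"];print(np.degrees(np.arctan2(d[1],d[0])))
a=d[:2]/np.hypot(*d[:2]);print(a,(P["fin"]-P["pin"])[:2]@a, (P["pin"]-P["pivot"])[:2]@a)
E
```

```text
arm az 6.965057767612684
pivot [0.5828 0.0051 0.077 ] along 0.0 lat 0.0
knob [0.6823 0.0172 0.138 ] along 0.1002 lat -0.0
fin [0.6786 0.0537 0.094 ] along 0.101 lat 0.0366
finroot [0.6794 0.0385 0.094 ] along 0.0999 lat 0.0215
pin [0.6326 0.051  0.094 ] along 0.055 lat 0.0396
ae [0.7317 0.0164 0.067 ] along 0.1492 lat -0.0068
4.340108989018895
[0.9971324  0.07567677] 0.04607600864080011 0.05315674218534952
```

Call:
apply_moves(
  steps=[-0.4,-0.03,0,0,-1.1,-0.09,0,0,-1.8,-0.15,0,0,-2.5,-0.2,0,0,-3.2,-0.26,0,0,-3.9,-0.32,0,0,-4.3,-0.35,0,0,-4.3,-0.35,0,0],
)

```text
clock: 4.92
position: [0.6371, 0.0091, 0.1099]
ee_rot: [0.0, 0.775, 0.632, -0.001]
contact_force: [-1.3, -0.5, 6.8]
width: 0.009
gripper_force: 43.9
```

Call:
apply_moves(
  steps=[0,0,0,0,0,0,0,0],
)

```text
clock: 5.08
position: [0.6372, 0.0091, 0.1099]
ee_rot: [-0.0, 0.775, 0.632, -0.001]
contact_force: [-1.0, -0.6, 8.0]
width: 0.0087
gripper_force: 44.0
```

```bash
python3 - <<'E'
from h import *
s=get_state();print(s["clock"],s["moment"],s["contact_force"],s["position"],s["width"])
c=calibration("wrist");im=get_image("wrist")[:,:,::-1]
cv2.imwrite("pics/w3.png",im);print(c)
cv2.imwrite("pics/w3c.png",cv2.resize(im[170:350,130:360],None,fx=3,fy=3,interpolation=cv2.INTER_CUBIC))
E
```

```text
5.0833 [-0.06974216  0.12897172  0.00038361] [-1.04117162 -0.55217764  7.98149762] [0.63721967 0.0090948  0.10991253] 0.008694755370127821
{'fx': 371.64829954431775, 'fy': 371.64829954431775, 'cx': 317.70923627610904, 'cy': 238.76325669989845, 'xyz': array([0.65082761, 0.07613211, 0.25305113]), 'rotation': array([ 0.9853914 , -0.13737873,  0.01408093, -0.09966246])}
```

View pics/w3c.png

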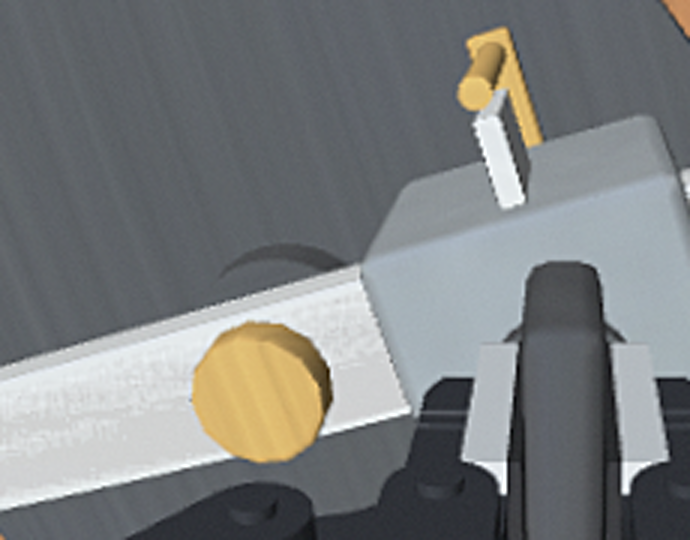

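```bash
python3 - <<'E'
from h import *
c={'fx': 371.648,'fy': 371.648,'cx': 317.709,'cy': 238.763,'xyz':[0.65082761, 0.07613211, 0.25305113],'rotation':[0.9853914 , -0.13737873,  0.01408093, -0.09966246]}
f=lambda u,v:(130+(u+.5)/3-.5,170+(v+.5)/3-.5)
P=report(c,dict(pivot=(*f(259,392),.077),knob=(*f(567,425),.138),fin=(*f(486,119),.094),finroot=(*f(511,206),.094),pin=(*f(475,93),.094)))
for az in(3.5,4.5,5.5,6.5):
    a=np.array([np.cos(np.radians(az)),np.sin(np.radians(az))]);print(az,(P["fin"]-P["pin"])[:2]@a,(P["finroot"]-P["fin"])[:2]@a)
# arm side edge azimuth
p,q=cast(c,*f(0,508),.067,True),cast(c,*f(408,412),.067,True);print(np.degrees(np.arctan2(*(q-p)[1::-1])))
p,q=cast(c,*f(0,380),.067,True),cast(c,*f(360,277),.067,True);print(np.degrees(np.arctan2(*(q-p)[1::-1])))
E
```

```text
arm az 13.463791958996277
pivot [0.5804 0.0044 0.077 ] along 0.0 lat 0.0
knob [0.6393 0.0185 0.138 ] along 0.0606 lat 0.0
fin [0.6332 0.0472 0.094 ] along 0.0613 lat 0.0293
finroot [0.634  0.0336 0.094 ] along 0.0589 lat 0.0159
pin [0.6325 0.0513 0.094 ] along 0.0616 lat 0.0335
3.5 0.00048736474669447145 -4.778733013769362e-05
4.5 0.00041532881387455983 -0.00028545455417998747
5.5 0.00034316636787456143 -0.0005230348259998177
6.5 0.00027089939007458104 -0.0007604557763448966
4.981974075588648
5.199017353744896
```

Call:
apply_moves(
  steps=[-0.04,0,0,0,-0.04,0,0,0,-0.04,0,0,-6,-0.04,0,0,-12,-0.04,0,0,-18,-0.04,0,0,-20,-0.04,0,0,-20],
)

```text
clock: 5.72
position: [0.6375, 0.0091, 0.11]
ee_rot: [0.0, 0.873, 0.487, -0.0]
contact_force: [-0.3, 0.4, 6.6]
width: 0.0096
gripper_force: 43.9
```

```bash
python3 - <<'E'
from h import *
s=get_state();print(s["clock"],s["moment"],s["contact_force"],s["position"],s["width"])
c=calibration("wrist");im=get_image("wrist")[:,:,::-1];print(c)
cv2.imwrite("pics/w4c.png",cv2.resize(im[170:350,130:360],None,fx=3,fy=3,interpolation=cv2.INTER_CUBIC))
cv2.imwrite("pics/w4.png",im)
E
```

```text
5.7167 [ 0.01740932  0.04373227 -0.03467087] [-0.3336532   0.42167465  6.57115018] [0.63745901 0.00910609 0.10997119] 0.009573772758272902
{'fx': 371.64829954431775, 'fy': 371.64829954431775, 'cx': 317.70923627610904, 'cy': 238.76325669989845, 'xyz': array([0.67337737, 0.06725496, 0.25308036]), 'rotation': array([ 0.95293541, -0.13269014,  0.03729226, -0.27003094])}
```

View pics/w4c.png

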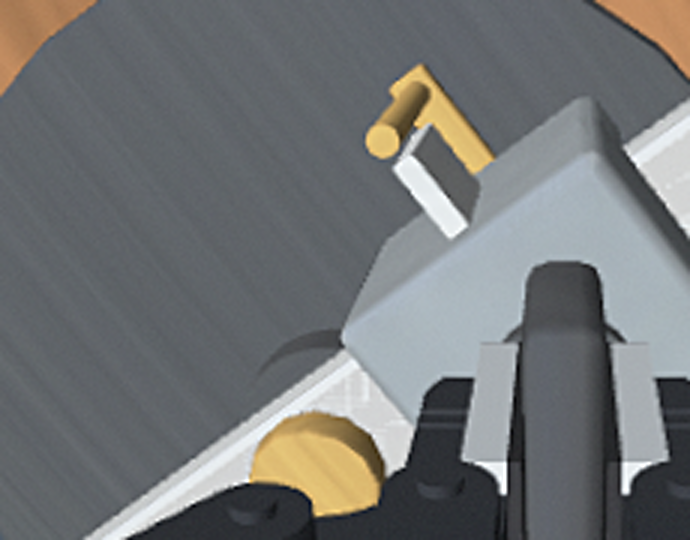

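```bash
python3 - <<'E'
from h import *
c={'fx': 371.648,'fy': 371.648,'cx': 317.709,'cy': 238.763,'xyz':[0.67337737, 0.06725496, 0.25308036],'rotation':[0.95293541, -0.13269014,  0.03729226, -0.27003094]}
im=cv2.imread("pics/w4.png")
f=lambda u,v:(130+(u+.5)/3-.5,170+(v+.5)/3-.5)
P={k:cast(c,*f(u,v),.094,True) for k,u,v in[("fin",402,166),("root",457,231),("pin",382,140)]}
p,q=cast(c,*f(90,538),.067,True),cast(c,*f(345,360),.067,True);az=np.arctan2(*(q-p)[1::-1]);print(np.degrees(az))
for A in(az,np.radians(5)):
    a=np.array([np.cos(A),np.sin(A)]);print((P["fin"]-P["pin"])[:2]@a,(P["root"]-P["pin"])[:2]@a)
E
```

```text
4.317093440394791
-1.5530069011960113e-05 0.0005152502465930158
-7.363332397657714e-05 0.0003047381702897216
```

Call:
apply_moves(
  steps=[0,0,0,-6,0,0,0,-12,0,0,0,-18,0,0,0,-24,0,0,0,-30,0,0,0,-36,0,0,0,-40,0,0,0,-40],
)

```text
clock: 6.43
position: [0.6377, 0.0089, 0.1099]
ee_rot: [0.001, 0.987, 0.159, -0.0]
contact_force: [-0.5, -0.1, 6.3]
width: 0.0092
gripper_force: 43.8
```

```bash
python3 -c "
from h import *
s=get_state();print(s['clock'],s['moment'],s['contact_force'],s['position'],s['width'],rot(s['ee_rot']).apply([1,0,0]))"
```

```text
6.4333 [-0.00969058 -0.09281891 -0.02865057] [-0.51653323 -0.07486387  6.28341646] [0.63766825 0.0089496  0.10991842] 0.009167404467642477 [ 9.49497334e-01  3.13775033e-01 -2.03084374e-04]
```

Call:
apply_moves(
  steps=[0,0,0,-2,0,0,0,-4,0,0,0,-4],
)

```text
clock: 6.68
position: [0.6377, 0.009, 0.1099]
ee_rot: [0.0, 0.992, 0.125, 0.0]
contact_force: [-0.2, -0.4, 7.6]
width: 0.009
gripper_force: 43.8
```

```bash
python3 -c "
from h import *
s=get_state();print(s['clock'],s['moment'],s['contact_force'],s['position'],s['width'],rot(s['ee_rot']).apply([1,0,0]))"
```

```text
6.6833 [-0.06803148 -0.06580271 -0.01060875] [-0.22072719 -0.38711916  7.60611688] [0.63768482 0.0090437  0.10994467] 0.008960359542943792 [ 9.68744200e-01  2.48061836e-01 -8.26945013e-06]
```

Call:
apply_moves(
  steps=[0,0,0,-1.5,0,0,0,-3,0,0,0,-3],
)

```text
clock: 6.93
position: [0.6379, 0.007, 0.11]
ee_rot: [0.002, 0.995, 0.1, 0.0]
contact_force: [-0.2, -5.3, 6.4]
width: 0.009
gripper_force: 44.4
```

```bash
python3 -c "
from h import *
s=get_state();print(s['clock'],s['moment'],s['effort'][5],s['contact_force'],rot(s['ee_rot']).apply([1,0,0]))"
```

```text
6.9333 [-0.62278377 -0.07486769  0.2940205 ] 0.41123248636722565 [-0.24288035 -5.29140277  6.35053215] [ 9.80045876e-01  1.98770989e-01 -4.19140691e-04]
```

Call:
apply_moves(
  steps=[0,0,0,-1.5,0,0,0,-3,0,0,0,-3],
)

```text
clock: 7.18
position: [0.638, 0.0049, 0.11]
ee_rot: [0.004, 0.997, 0.075, -0.0]
contact_force: [0.2, -11.5, 6.6]
width: 0.0093
gripper_force: 49.1
```

```bash
python3 - <<'E'
from h import *
s=get_state();print(s['clock'],s['moment'],s['effort'][5],s['contact_force'],rot(s['ee_rot']).apply([1,0,0]))
c=calibration("wrist");im=get_image("wrist")[:,:,::-1];print(c)
cv2.imwrite("pics/w5c.png",cv2.resize(im[170:350,130:360],None,fx=3,fy=3,interpolation=cv2.INTER_CUBIC))
E
```

```text
7.1833 [-1.33289741 -0.04453083  0.55233806] 0.726854782551527 [  0.22678082 -11.54548683   6.60875792] [ 9.88897880e-01  1.48594824e-01 -7.48843365e-04]
{'fx': 371.64829954431775, 'fy': 371.64829954431775, 'cx': 317.70923627610904, 'cy': 238.76325669989845, 'xyz': array([0.70594431, 0.01545304, 0.25311636]), 'rotation': array([ 0.75033442, -0.10713491,  0.08691275, -0.64650332])}
```

View pics/w5c.png

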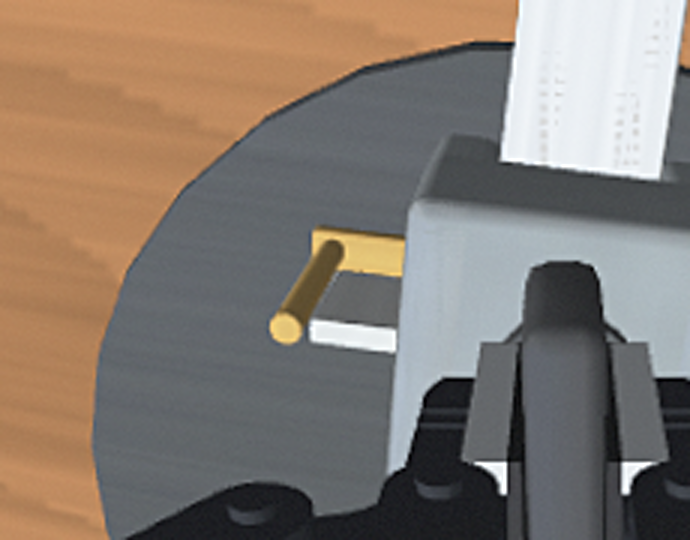

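Call:
apply_moves(
  steps=[0,0,0,2,0,0,0,4,0,0,0,4,0,0,0,4],
)

```text
clock: 7.57
position: [0.6378, 0.0079, 0.11]
ee_rot: [0.001, 0.994, 0.109, 0.0]
contact_force: [0.5, -3.9, 6.3]
width: 0.0092
gripper_force: 44.2
```

```bash
python3 -c "
from h import *
s=get_state();print(s['clock'],s['moment'],s['effort'][5],s['contact_force'],rot(s['ee_rot']).apply([1,0,0]))"
```

```text
7.5667 [-0.30911145 -0.04403026  0.20839661] 0.21873168647289276 [ 0.52841963 -3.91817177  6.348156  ] [ 9.76393352e-01  2.15999964e-01 -1.96652556e-04]
```

Still lightly tightened against the stop; open and rise.

Call:
apply_moves(
  steps=[0,0,0,0,0,0,0,0,0,0,0,0,0,0,0,0,0,0,0,0,0,0,0,0],
  jaw=130,
)

```text
clock: 8.07
position: [0.6379, 0.0097, 0.1089]
ee_rot: [-0.0, 0.994, 0.108, -0.0]
contact_force: [0.2, 0.3, -0.5]
width: 0.0416
gripper_force: 0.0
```

Call:
apply_moves(
  steps=[0,0,1.5,0,0,0,4.5,0,0,0,8,0,0,0,11,0,0,0,12,0,0,0,12,0],
)

```text
clock: 8.57
position: [0.64, 0.0095, 0.2328]
ee_rot: [0.001, 0.994, 0.108, 0.003]
contact_force: [0.5, 0.2, -0.1]
width: 0.0418
gripper_force: 0.0
```

```bash
python3 - <<'E'
from h import *
s=get_state();print(s['clock'],s['contact_force'],s['position'])
c=calibration("wrist");im=get_image("wrist")[:,:,::-1];print(c)
cv2.imwrite("pics/w6.png",im)
cv2.imwrite("pics/w6c.png",cv2.resize(im[140:380,200:440],None,fx=2.5,fy=2.5,interpolation=cv2.INTER_CUBIC))
E
```

```text
8.5667 [ 0.45209067  0.22942623 -0.0690277 ] [0.64000915 0.0094512  0.23284451]
{'fx': 371.64829954431775, 'fy': 371.64829954431775, 'cx': 317.70923627610904, 'cy': 238.76325669989845, 'xyz': array([0.70623806, 0.02354271, 0.37649976]), 'rotation': array([ 0.77255549, -0.10516625,  0.08336273, -0.62060352])}
```

View pics/w6c.png

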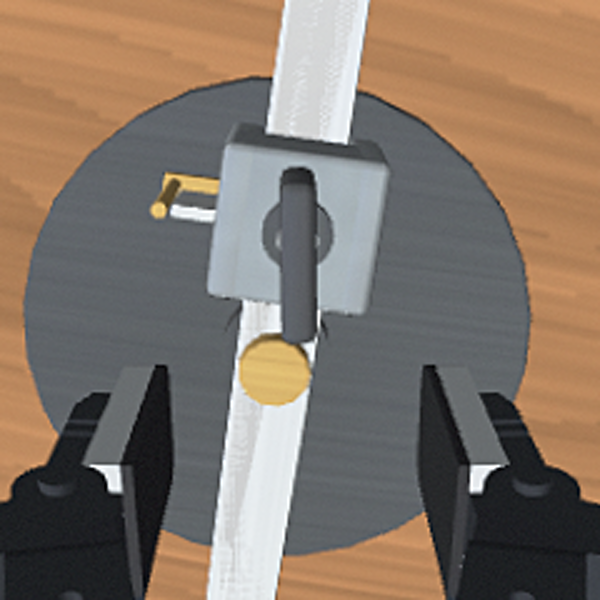

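```bash
python3 -c "
from rig import *
print(sign_off())"
```

```text
the job is handed in; nothing more can be done
None
```

I slackened the knob, slid the weight in about 44 mm until the fin lined up with the pin (within about 0.5 mm in the wrist images), tightened the knob to its stop, let go and rose clear, then handed the job in at about 8.6 s; the bullseye and loose things were not touched.

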